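# Lay a flanged spindle in the gauging cradle and shut its keeper

### The arm

A 7-joint arm with a two-finger parallel gripper is mounted at the origin on the work surface. World frame = base frame: x ahead of the robot, y to its left, z up, the work surface at z = 0. Lengths are in mm, angles in degrees, forces in N, time in s.
With the tool pointing down it reaches from about 425 to 825 mm from the base axis. Payload 3.6 kg.
Tool frame: the origin (TCP) lies on the centre line of the jaws, within the pads' length; the fingertips stand ctrl.tip_reach ahead of it and the grasp point (between the pads) lies 6 mm ahead of it (ctrl.tip_reach is the distance from the TCP to the fingertips, in mm); z points along the fingers, y is the line along which they close (so a half turn about z gives the same grasp; the last joint's range is limited). The gripper opens to 85 mm and grips with 20 to 120 N. Pads are 22 mm wide; open, the fingers measure 114 mm over their backs; the gripper's body (76 mm by 85 mm) begins 54 mm behind the grasp point. The pads swing forward as they close: fully open they stand 13 mm farther back than shut.
Start: joints at [-69.987, 35.231, -0.722, 81.555, 0.464, 63.22, -2.315], TCP at [238.528, 604.623, 256.297] pointing down, gripper open.
Joint ranges: [-178.69, 178.69], [-17.37, 117.87], [-77.05, 75.6], [15.02, 138.74], [-78.02, 258.01], [0.78, 113.62], [-162.83, 162.83]. Speed limits (degrees/s): [159.86, 159.86, 180, 180, 180, 180, 180].

### API

Orientations are given as [roll, pitch, yaw] about the fixed x, y, z axes, in that order (R = Rz(yaw) Ry(pitch) Rx(roll)).
In Python, from station import ctrl gives the robot as it stands. Calls block until the motion is done:
- ctrl.movep(position, orientation): joint-space move of the TCP to a pose.
- ctrl.move_linear(position, max_speed=150, attitude=None, guard=None): straight line of the TCP; attitude=None keeps the orientation; max_speed is the mean speed in mm/s. With guard (N) it stops when the force on the tool has changed by that much, and returns True; else False.
- ctrl.move_joints(angles): joint-space move.
- ctrl.open_gripper() and ctrl.close_gripper(f_grip=None): open the fingers fully, or close them until they stop; f_grip is the grip in N (None keeps the last).
- ctrl.dwell(seconds).
- ctrl.ik(position, orientation): joint angles nearest the present ones, or None.
- ctrl.get_image(name): name is "side" or "top" or "wrist"; returns a dict with "color" (480x640x3 uint8, red, green, blue), "fx", "fy", "cx", "cy" (pixels), "R" (3x3) and "t" (3): a world point X has camera coordinates R X + t; the wrist camera has in their place "tool_from_camera" (4x4, takes a point from camera to tool coordinates, whose origin is the TCP and whose axes are the flange's). Camera axes: x right, y down, z forward; pixel columns grow to the right and rows downward; lengths in mm; the calibration is good to about 2 mm. The wrist camera is an equidistant fisheye: a pixel r from the principal point sees the ray r / f radians off the axis. A picture is of the moment at which its call begins: read the wrist's pose just before it. There is no depth.
A pose or a line that the arm cannot do raises ctrl.IKError and nothing moves.
- ctrl.close_job(): hands the job in; it is judged then, once.
Readings, each from a call of its own:
- ctrl.get_t(): time.
- ctrl.get_qpos(): joint angles.
- ctrl.get_dq(): joint speeds.
- ctrl.get_joint_torque(): joint torques, N m.
- ctrl.get_tool_pos(): TCP position.
- ctrl.get_orientation(): TCP orientation.
- ctrl.get_wrist_force(): force on the tool from outside, world axes, zero at the start.
- ctrl.get_ft_torque(): the same for the moment, N m.
- ctrl.get_finger_gap(): finger opening in mm.
- ctrl.get_grip_force(): force on a finger pad.
Only numpy, scipy, OpenCV 4.12 (cv2) and the standard library are available. Lean on these libraries where they do the work, as an engineer would, in place of code of your own. Each camera call takes 0.05 s, during which the arm holds its last target. There are 200 camera calls.

### The job

Load the upright steel spindle for gauging: first lean it in the yellow rest with its flange down against the lip and let go, then take it again across its shaft and lay it level in both V-blocks of the green cradle, its flange end facing the stop plate and pushed home so that it touches the plate. Let go, and only then swing the red keeper bar over the shaft until it snaps into its detent. Never let the spindle fall flat on the bench, and leave the setting ring, the dark gauge box and the yellow tape case where they are.

Things in the scene. Friction and masses are not known exactly. Their poses are not given: they have to be found in the camera images.
- spindle: Steel spindle, about 0.35 kg (varies), 150 mm long, starting upright on the bench. Flange 44 mm diameter, 12 mm thick at its foot; the rest is a plain shaft 28 mm diameter. Origin: centre of the foot face (the flange's outer face); z runs along the axis from flange to top. Round, so its own yaw means nothing.
- spindle_top (a point): Centre of the spindle's plain end face, 150 mm from the foot along the axis.
- rest: Fixed yellow leaning rest on a 170 x 80 x 8 mm base plate, origin under its centre. Holds the spindle sloping: axis rising 35 degrees towards the rest's +x, flange low. Two Vs under the shaft, 24-36 mm from the foot face (sides to 1 mm above the axis) and 122-134 mm (sides 5 mm below the axis), capturing it within about 8 mm; between them only a 20 mm wide beam, 25 mm below the axis.
- rest_foot (a point): Where the centre of the spindle's foot face lies when it leans in the rest against the lip (a plate 50 mm wide reaching 14 mm past the axis); 40 mm above the bench, 60 mm from the rest's origin towards its -x.
- rest_top (a point): Where the spindle's top lies in the rest, 150 mm up the sloping axis from rest_foot.
- cradle: Fixed green cradle, base 150 (x) x 200 (y) x 12 mm, origin under it. The spindle lies along y, axis 52 mm above the bench at x = 0, flange foot at y = -80 mm on the stop plate, top towards +y. Dark 90 degree V-blocks at y = -38 and +38 mm, 16 mm thick, mouths 65 mm wide, tops 65 mm above the bench; 60 mm open between them. The flange has 22 mm to spare before the first block.
- cradle_stop (a point): Point on the stop plate's face where the centre of the foot face must be: axis height 52 mm; axes as the cradle's, +y points away from the plate along the spindle. The plate is 60 mm wide, 12 mm thick and 80 mm high. Sliding a gripped spindle along the Vs can drag with 5 to 10 N; the plate is rigid.
- keeper (a joint): Angle of the red keeper bar about a vertical hinge, rad: 0 is shut (bar along the cradle's +x, across the shaft), growing as it swings towards the cradle's +y, to 2.1. Slight friction (0.04 Nm): it stays where it is left. A spring plunger resists (up to about 6 N at the pin) near 0.09 rad; past it the bar snaps to below 0.035 and stays.
- keeper_pin (a point): Middle of the upright black handle pin on the keeper bar: 12 mm diameter, 32 mm high from the top of the bar at 76 mm to 108 mm above the bench, 86 mm from the hinge axis. The bar is 14 mm wide, 8 mm thick, 105 mm long, its underside 68 mm above the bench, 2 mm clear over a seated shaft.
- keeper_hinge (a point): On the keeper's hinge axis, at the bar's mid height (72 mm), on a 20 mm post; in the cradle's frame at x = -52, y = 38 mm. Across the shaft stands the black detent post (x = 65 to 79, y = 23 to 57 mm, 80 mm high).
- setting_ring: Bystander: loose steel setting ring, 64 mm diameter, 30 mm high, origin under its centre.
- gauge_box: Bystander: dark wooden gauge box, 75 x 110 x 50 mm, origin under its centre.
- tape: Bystander: round yellow tape case, 52 mm diameter, 22 mm high, origin under its centre.
There are look-alikes about, which are no part of the job. Of the things that look like the spindle, the middle-sized one is meant.

How it is judged (in metres and radians):
On the way, in this order (a step that is already met when the one before it is completed fails the run):
1. the spindle leans in the yellow rest, flange down at the lip, let go and still (distance between spindle and rest_foot below 0.02 m and distance between spindle_top and rest_top below 0.02 m and contact force between the fingers and spindle below 0.1 N and linear speed of spindle below 0.02 m/s), for 0.3 s.
2. the spindle lies in both V-blocks with its foot against the stop plate, let go and still, while the keeper is still open (x of spindle in the frame of cradle_stop between -0.003 and 0.003 m and x of spindle_top in the frame of cradle_stop between -0.004 and 0.004 m and y of spindle in the frame of cradle_stop between -0.002 and 0.003 m and z of spindle in the frame of cradle_stop between -0.003 and 0.003 m and z of spindle_top in the frame of cradle_stop between -0.004 and 0.004 m and y of spindle_top in the frame of cradle_stop above 0.14 m and contact force between the fingers and spindle below 0.1 N and linear speed of spindle below 0.02 m/s and value of joint keeper above 0.4 rad), for 0.2 s.
3. the keeper is shut in its detent (value of joint keeper below 0.06 rad), for 0.2 s.
At the end, for the whole second after the job is handed in: The spindle lies still and released in both V-blocks of the cradle (foot centre within 3 mm of the axis sideways and in height, top within 4 mm), its flange foot touching the stop plate (gap under 3 mm), and the keeper is shut past its detent (below 0.06 rad) (x of spindle in the frame of cradle_stop between -0.003 and 0.003 m and x of spindle_top in the frame of cradle_stop between -0.004 and 0.004 m and y of spindle in the frame of cradle_stop between -0.002 and 0.003 m and z of spindle in the frame of cradle_stop between -0.003 and 0.003 m and z of spindle_top in the frame of cradle_stop between -0.004 and 0.004 m and y of spindle_top in the frame of cradle_stop above 0.14 m and contact force between the fingers and spindle below 0.1 N and linear speed of spindle below 0.02 m/s and value of joint keeper below 0.06 rad).
It fails at once if the spindle falls or is laid flat on the bench (angle between spindle's own z axis and vertical above 1.2 rad and height (world z) of spindle below 0.03 m).
It fails at once if the setting ring is pushed away (more than 30 mm) (distance of setting_ring from where it was at the start of the episode above 0.03 m).
It fails at once if the gauge box is pushed away (more than 30 mm) (distance of gauge_box from where it was at the start of the episode above 0.03 m).
It fails at once if the tape case is pushed away (more than 30 mm) (distance of tape from where it was at the start of the episode above 0.03 m).
It also fails if it takes over 70 s, if anything falls off the work surface, if the arm or the gripper's body presses on something with over 40 N, if the wrist force passes 120 N, or if a joint passes its speed limit or range.

## Working session

There is one attempt and no reset: what is moved stays moved. The work goes in short steps, each a Python script; the robot and the scene stay as the last script left them, time stands still between calls to the robot, and variables do not carry over. Pictures are saved under pics/ and viewed, at most 10 in all, crops included, and the job is handed in when it is done.

```bash
ls; mkdir -p pics; python3 - <<'E'
from station import ctrl
import cv2,numpy as np
for n in("side","top"):
    d=ctrl.get_image(n);cv2.imwrite(f"pics/{n}0.png",d["color"][:,:,::-1])
    print(n,d["fx"],d["fy"],d["cx"],d["cy"],np.round(d["R"],4).tolist(),np.round(d["t"],1).tolist(), np.round(-np.array(d["R"]).T@d["t"],0))
print(ctrl.get_t(),ctrl.tip_reach,ctrl.get_orientation(),ctrl.get_finger_gap())
E
```

```text
pics
side 533.7012581732649 533.7012581732649 303.9490378488453 237.2186753207882 [[0.7252, -0.6882, -0.0186], [-0.5002, -0.5082, -0.7011], [0.4731, 0.5178, -0.7128]] [-328.8, 401.5, 900.7] [  13. -489.  917.]
top 451.7174925076422 451.7174925076422 317.0708806278466 237.9104467210527 [[-0.0173, -0.9998, 0.0099], [-0.9935, 0.016, -0.1127], [0.1125, -0.0118, -0.9936]] [77.4, 536.2, 1103.8] [ 410.   82. 1156.]
0.1 25.0 [-1.79864663e+02  1.11441112e-03  1.58470955e+02] 84.69522174165064
```

View pics/side0.png

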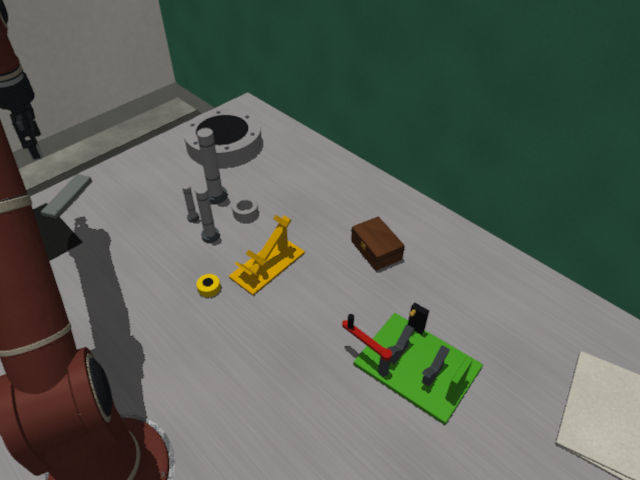

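View pics/top0.png

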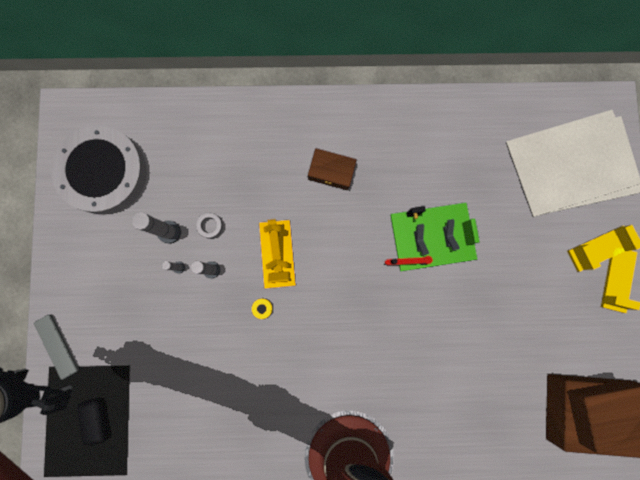

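Candidates for the spindle, (side / top pixel):
- large: (208,165) / (155,228)
- small: (190,203) / (173,266)
- middle: (205,215) / (205,268), which is the one meant

In the top view the rest is at (277,253), high end up. The cradle is at (435,237), stop plate right, keeper open along +y.

```bash
python3 - <<'E'
import cv2,numpy as np
s=cv2.imread("pics/side0.png");t=cv2.imread("pics/top0.png")
def crop(im,x,y,w,h,k):
    c=cv2.resize(im[y:y+h,x:x+w],None,fx=k,fy=k,interpolation=cv2.INTER_CUBIC)
    for i in range(0,w,10): cv2.line(c,(i*k,0),(i*k,6 if i%50 else 14),(255,255,255),1)
    for i in range(0,h,10): cv2.line(c,(0,i*k),(6 if i%50 else 14,i*k),(255,255,255),1)
    return c
a=crop(s,340,295,150,125,5);b=crop(t,380,195,110,85,7)
cv2.imwrite("pics/c1.png",a[:600]);print(a.shape,b.shape)
cv2.imwrite("pics/c2.png",b)
a=crop(s,180,120,130,175,3);b=crop(t,130,205,170,85,4)
m=np.zeros((525,390+0,3),np.uint8)
a=crop(s,180,180,130,120,3);b=crop(t,150,205,160,115,5)
cv2.imwrite("pics/c3.png",crop(s,180,120,130,118,6)[:, :780][:600]) # side spindles
cv2.imwrite("pics/c4.png",crop(s,180,175,130,120,5))
cv2.imwrite("pics/c5.png",b[:600])
E
```

```text
(625, 750, 3) (595, 770, 3)
```

View pics/c1.png

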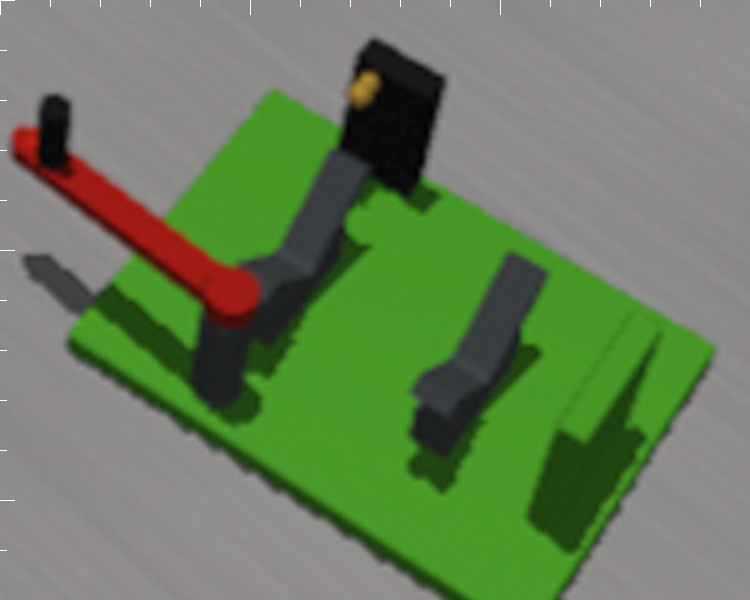

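View pics/c2.png

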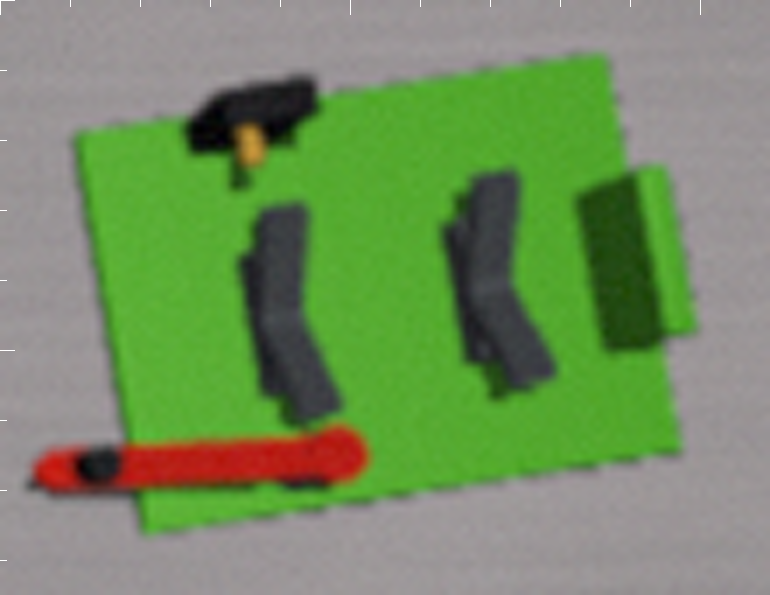

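View pics/c4.png

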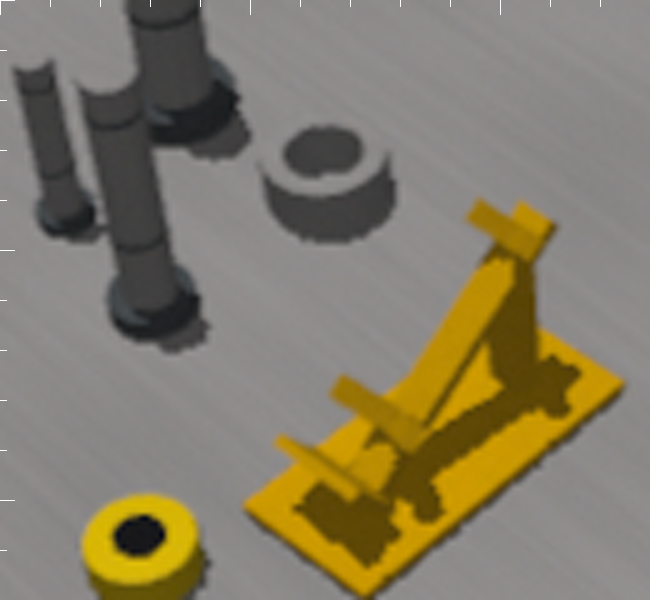

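View pics/c5.png

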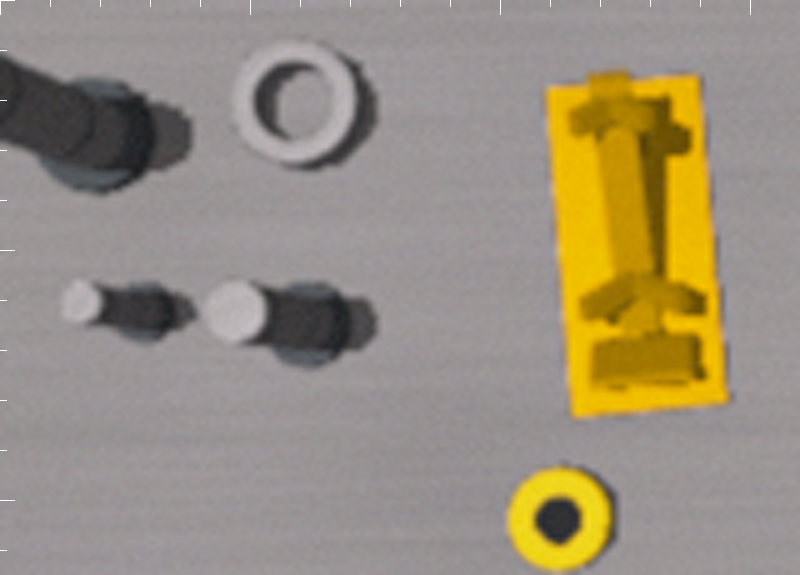

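Crops:
- **Cradle:** base corners are clear in both views. The red bar points to +y, with the pin at c2 (98,460).
- **Rest:** lip at the bottom in the top view (c5 (645,360)).
- **Spindle:** the middle one's top is at c5 (236,311) and c4 (110,75). It has a smaller one to its left and a big one behind.

Next I triangulate.

```bash
cat > h.py <<'E'
import numpy as np,cv2
from scipy.optimize import least_squares
from scipy.spatial.transform import Rotation as Ro
from station import ctrl
def cams():
    return {n:ctrl.get_image(n) for n in("side","top")}
def proj(d,X):
    c=np.atleast_2d(X)@np.array(d["R"]).T+d["t"]
    return np.c_[d["fx"]*c[:,0]/c[:,2]+d["cx"],d["fy"]*c[:,1]/c[:,2]+d["cy"]]
def tri(C,s,t):
    f=lambda X:np.r_[(proj(C["side"],X)-s).ravel(),(proj(C["top"],X)-t).ravel()]
    r=least_squares(f,[500,100,50]);return r.x,np.abs(r.fun).max()
def u(p,k,o): return (np.array(p,float)+.5)/k-.5+o
def Rz(a): return np.array([[np.cos(a),-np.sin(a)],[np.sin(a),np.cos(a)]])
def fit(C,S,T):
    # S,T: lists of (local xyz, pixel)
    def f(p):
        def w(L):
            L=np.array(L,float);return np.c_[L[:,:2]@Rz(p[3]).T+p[:2],L[:,2]+p[2]]
        return np.r_[(proj(C["side"],w([a for a,_ in S]))-[b for _,b in S]).ravel(),(proj(C["top"],w([a for a,_ in T]))-[b for _,b in T]).ravel()]
    r=least_squares(f,[500,0,0,0]);return r.x,r.fun
E
python3 - <<'E'
from h import *
np.set_printoptions(precision=2,suppress=True)
C=cams()
s=lambda *p:u(p,5,[340,295]); t=lambda *p:u(p,7,[380,195])
S=[((75,100,12),s(274,90)),((-75,100,12),s(70,342)),((75,-100,12),s(713,350))]
T=[((75,100,12),t(78,133)),((75,-100,12),t(605,57)),((-75,-100,12),t(680,452)),((-75,100,12),t(147,533))]
x,r=fit(C,S,T);print("cradle",x,np.degrees(x[3]),r)
print("hinge",tri(C,s(232,290),t(340,455)),"pred",Rz(x[3])@[-52,38]+x[:2])
print("pintop",tri(C,s(55,101),t(96,460)))
s=lambda *p:u(p,5,[180,175]); t=lambda *p:u(p,5,[150,205])
S=[((-85,40,8),s(247,505)),((85,-40,8),s(622,383)),((-85,-40,8),s(367,597))]
T=[((85,40,8),t(547,88)),((85,-40,8),t(702,76)),((-85,-40,8),t(728,402)),((-85,40,8),t(573,416))]
x,r=fit(C,S,T);print("rest",x,np.degrees(x[3]),r)
print("sp top",tri(C,s(110,78),t(236,311)))
print("small top",tri(C,s(34,60),t(82,301)))
print("ring top",tri(C,s(325,155),t(297,103)),"tape top",tri(C,s(142,537),t(560,518)))
print(ctrl.get_t())
E
```

```text
cradle [ 539.09 -230.44   -5.71    0.14] 7.850524610019002 [ 0.02  0.41 -0.36 -0.43  1.22  0.22 -0.74  0.23 -0.19 -0.49  0.23  0.17
 -0.5   0.6 ]
hinge (array([ 475.16, -196.04,   77.03]), np.float64(0.16785898696764434)) pred [ 482.38 -199.9 ]
pintop (array([ 473.65, -107.42,  106.65]), np.float64(0.09270623481864959))
rest [501.71 171.5   -2.47   0.08] 4.310126094067009 [-0.65  0.09  1.5  -0.01  0.11  0.23 -0.39 -0.07 -0.37 -0.47  0.17  0.44
 -0.35  0.58]
sp top (array([463.82, 339.12, 145.74]), np.float64(0.009056454078944398))
small top (array([471.6 , 421.93, 102.18]), np.float64(0.21582648872904997))
ring top (array([573.65, 339.72,  29.39]), np.float64(0.17580416591121661)) tape top (array([364.44, 209.5 ,  21.31]), np.float64(0.27601189201010357))
0.2
```

```bash
cat >> h.py <<'E'
def fitxy(C,S,T):
    def f(p):
        w=lambda L:np.c_[np.array(L,float)[:,:2]@Rz(p[2]).T+p[:2],np.array(L,float)[:,2]]
        return np.r_[(proj(C["side"],w([a for a,_ in S]))-[b for _,b in S]).ravel(),(proj(C["top"],w([a for a,_ in T]))-[b for _,b in T]).ravel()]
    r=least_squares(f,[500,0,0],loss="soft_l1");return r.x,r.fun.reshape(-1,2)
def ori(z,y):
    z=np.array(z,float)/np.linalg.norm(z);y=np.array(y,float)-np.dot(y,z)*z;y/=np.linalg.norm(y)
    return Ro.from_matrix(np.c_[np.cross(y,z),y,z]).as_euler("xyz",degrees=True)
E
python3 - <<'E'
from h import *
np.set_printoptions(precision=2,suppress=True)
C=cams()
s=lambda *p:u(p,5,[340,295]); t=lambda *p:u(p,7,[380,195])
S=[((75,100,12),s(274,90)),((-75,100,12),s(70,340)),((75,-100,12),s(713,348)),((-30,-80,80),s(558,428)),((30,-80,80),s(635,312)),((30,-92,80),s(660,332)),((32.5,-30,65),s(510,252)),((32.5,-46,65),s(548,272)),((-52,38,76),s(232,290))]
T=[((75,100,12),t(78,133)),((75,-100,12),t(605,57)),((-75,-100,12),t(680,452)),((-75,100,12),t(147,533)),((30,-80,80),t(637,172)),((-30,-80,80),t(664,338)),((30,-92,80),t(667,167)),((-30,-92,80),t(697,332)),
((32.5,46,65),t(260,208)),((32.5,30,65),t(307,203)),((-32.5,46,65),t(297,425)),((-32.5,30,65),t(342,410)),((32.5,-30,65),t(475,177)),((32.5,-46,65),t(520,170)),((-32.5,-46,65),t(555,375)),((-52,38,76),t(340,455))]
x,r=fitxy(C,S,T);print("cradle",x,np.degrees(x[2]),r.T)
for k in range(2):print("only",k,fitxy(C,S,T[:1])[0] if k==0 else fitxy(C,S[:1],T)[0])
s=lambda *p:u(p,5,[180,175]); t=lambda *p:u(p,5,[150,205])
S=[((-85,40,8),s(247,505)),((85,-40,8),s(622,383)),((-85,-40,8),s(367,597))]
T=[((85,40,8),t(547,88)),((85,-40,8),t(702,76)),((-85,-40,8),t(728,402)),((-85,40,8),t(573,416))]
y,r=fitxy(C,S,T);print("rest",y,np.degrees(y[2]),r.T)
# IK feasibility
sp=np.array([464,339.])
a35=np.radians(35);ry=y[2];ax=np.r_[np.cos(a35)*np.cos(ry),np.cos(a35)*np.sin(ry),np.sin(a35)]
foot=np.r_[Rz(ry)@[-60,0]+y[:2],40]
for a in(0,10,15,25,35):
    A=np.radians(a);o=[]
    for psi in(ry,np.radians(20),np.radians(36)):
      for sg in(1,-1):
        z=np.r_[np.cos(A)*np.cos(psi),np.cos(A)*np.sin(psi),-np.sin(A)]
        q=ctrl.ik(np.r_[sp,76]-6*z,ori(z,sg*np.r_[-np.sin(psi),np.cos(psi),0]))
        o.append(None if q is None else np.round(q).astype(int).tolist())
    B=A+np.radians(55);z=np.r_[np.cos(B)*np.cos(ry),np.cos(B)*np.sin(ry),-np.sin(B)]
    for sg in(1,-1):
        q=ctrl.ik(foot+76*ax-6*z,ori(z,sg*np.r_[-np.sin(ry),np.cos(ry),0]));o.append(None if q is None else np.round(q).astype(int).tolist())
    print(a,*o,sep="\n   ")
print(foot,ax)
c=np.r_[x[:2],52+6]
for sg in(1,-1): print("cradle",sg,ctrl.ik(c,ori([0,0,-1],sg*np.r_[np.cos(x[2]),np.sin(x[2]),0])))
E
```

```text
cradle [ 533.16 -227.16   12.69] 727.0528510450096 [[-1.97 -3.58 -1.17 -0.02  0.91  2.04  0.42  0.53  0.64 -1.24 -0.08 -0.41
  -1.76 -0.01  0.56  0.57  0.74  0.95  0.67  0.06  0.11  0.78  0.77  0.4
  -0.35]
 [-0.7  -1.58  0.66 -0.96 -1.19 -1.53 -0.35  0.28 -0.37  1.57  1.84  2.97
   2.4  -0.54  0.2  -0.5   0.36  1.32  1.14 -3.42 -2.19  1.49  1.6  -1.52
  -0.52]]
only 0 [ 532.47 -227.93 -100.42]
only 1 [ 534.75 -227.     18.97]
rest [501.24 170.56   0.07] 4.269215413450085 [[-0.7   1.62  0.09 -0.12 -0.03  0.49 -0.11]
 [-0.31 -0.4  -0.13 -0.05 -0.43  0.63  0.75]]
0
   [-84, 79, 27, 133, 118, 77, -128]
   [-72, 75, 10, 133, 117, 93, 61]
   None
   None
   None
   None
   [11, 56, -66, 135, 115, 68, -37]
   [-6, 42, -33, 136, 127, 44, 123]
10
   [-63, 67, -1, 135, 122, 92, -109]
   [-63, 67, -1, 135, 122, 92, 71]
   None
   None
   None
   None
   [14, 53, -66, 129, 100, 57, -23]
   [-25, 36, -1, 130, 132, 13, 118]
15
   [-55, 64, -12, 136, 124, 94, -100]
   [-55, 64, -12, 136, 124, 94, 80]
   None
   None
   None
   None
   [-9, 37, -22, 126, 89, 20, -17]
   [-29, 35, 6, 126, 93, 3, 157]
25
   [-38, 61, -33, 135, 124, 95, -82]
   [-38, 61, -33, 135, 124, 95, 98]
   None
   None
   None
   None
   [-22, 36, -2, 119, 15, 17, 57]
   [-39, 38, 24, 119, -38, 20, -71]
35
   [-29, 58, -44, 133, 121, 87, -71]
   [-29, 58, -44, 133, 121, 87, 109]
   None
   None
   None
   None
   [-18, 38, -5, 111, 6, 31, 67]
   [-40, 42, 30, 111, -34, 36, -73]
[441.41 166.1   40.  ] [0.82 0.06 0.57]
cradle 1 [ 13.5   44.28  11.96 104.22 -15.37  33.07  42.15]
cradle -1 [-12.99  62.19  64.73 105.05 -66.21  60.93 -93.49]<sys>:0: UserWarning: Gimbal lock detected. Setting third angle to zero since it is not possible to uniquely determine all angles.
```

```bash
python3 - <<'E'
from h import *
import warnings;warnings.simplefilter("ignore")
y=[501.24,170.56,.0745];sp=np.array([464,339.])
a35=np.radians(35);ry=y[2];ax=np.r_[np.cos(a35)*np.cos(ry),np.cos(a35)*np.sin(ry),np.sin(a35)]
foot=np.r_[Rz(ry)@[-60,0]+y[:2],40]
for gs in(80,95):
 for a in(30,40,50):
  A=np.radians(a)
  for p in(-20,0,20,40,60):
   for sg in(1,-1):
    psi=np.radians(p);z=np.r_[np.cos(A)*np.cos(psi),np.cos(A)*np.sin(psi),-np.sin(A)]
    o=ori(z,sg*np.r_[-np.sin(psi),np.cos(psi),0])
    f=lambda P:(lambda q:"-" if q is None else np.round(q).astype(int).tolist())(ctrl.ik(P,o))
    g=np.r_[sp,gs]-6*z
    print(gs,a,p,sg,"pick",f(g),"pre",f(g-90*z),"up",f(g+[0,0,140]))
  B=A+np.radians(55);z=np.r_[np.cos(B)*np.cos(ry),np.cos(B)*np.sin(ry),-np.sin(B)]
  for sg in(1,-1):
    o=ori(z,sg*np.r_[-np.sin(ry),np.cos(ry),0]);g=foot+gs*ax-6*z
    print("   REST",sg,ctrl.ik(g,o),ctrl.ik(g+[0,0,100],o))
z=np.r_[np.sin(a35)*np.cos(ry),np.sin(a35)*np.sin(ry),-np.cos(a35)]
for sg in(1,-1):
    o=ori(z,sg*np.r_[-np.sin(ry),np.cos(ry),0]);g=foot+80*ax-6*z
    print("   REGRASP",sg,ctrl.ik(g,o),ctrl.ik(g-z*80,o))
E
```

```text
80 30 -20 1 pick [-100, 75, 64, 122, -19, 2, 18] pre [-101, 56, 44, 122, 64, 28, -64] up [-90, 43, 41, 120, 71, 35, -54]
80 30 -20 -1 pick [-101, 76, 66, 122, -54, 3, -127] pre [-112, 75, 74, 123, -35, 14, -146] up [-36, 43, -44, 118, 89, 89, 118]
80 30 0 1 pick [-38, 57, -33, 132, 118, 86, -80] pre [-37, 59, -55, 138, 104, 103, -79] up [-90, 40, 45, 132, 127, 28, -94]
80 30 0 -1 pick [-38, 57, -33, 132, 118, 86, 100] pre [-37, 59, -55, 138, 104, 103, 101] up [-60, 32, -1, 131, 109, 53, 108]
80 30 20 1 pick - pre - up -
80 30 20 -1 pick - pre - up -
80 30 40 1 pick - pre - up -
80 30 40 -1 pick - pre - up -
80 30 60 1 pick - pre - up [18, 47, -66, 136, 169, 34, -35]
80 30 60 -1 pick - pre - up [18, 47, -66, 136, 169, 34, 145]
   REST 1 [-19.07491237  36.73952746  -4.07970686 114.0573151    9.52207131
  24.81010397  63.53205383] [-20.06451208  27.66749128  -2.50639628 109.08707598   4.33805604
  38.58851217  68.75128862]
   REST -1 [-40.09448655  39.71620987  28.30500453 114.70363853 -35.88027061
  28.83776758 -72.44933322] [-46.3657902   31.82451848  37.31549691 109.8750161  -27.1613
[... 6540 characters left out ...]
, 147] pre [12, 38, -55, 134, 149, 17, 157] up [15, 36, -65, 123, 92, 16, -151]
   REST 1 [-14.26366698  43.55745488  -7.38847597  96.15668465   1.20976336
  54.98463454  73.17177828] [-14.9258395   36.2815366   -6.24318764  91.523612    -0.48122043
  66.78665536  74.0813695 ]
   REST -1 [-38.74911348  48.12612929  35.16845195  97.01635159 -31.06711618
  61.15713107 -75.7149587 ] [-40.95518622  41.21276031  39.20780853  92.4337503  -26.45382722
  71.89177399 -79.37532877]
   REGRASP 1 [ 11.72901613  55.88749981 -65.93145416 134.89014061 114.6426932
  67.07046345 -36.72384815] None
   REGRASP -1 [ -5.7626234   41.51597373 -33.20771817 135.37493657 126.90424636
  42.96659662 124.26775368] None
```

```bash
python3 - <<'E'
from h import *
import warnings;warnings.simplefilter("ignore")
A=np.radians(45);p=np.radians(-20);z=np.r_[np.cos(A)*np.cos(p),np.cos(A)*np.sin(p),-np.sin(A)]
o=ori(z,[-np.sin(p),np.cos(p),0]);g=np.r_[464,339,100]-6*z
P=[g-90*z+[0,0,60],g-90*z,g,g+[0,0,150]]
print([np.round(ctrl.ik(x,o)) for x in P])
ctrl.movep(P[0],o);q0=ctrl.get_tool_pos()
d=ctrl.get_image("wrist");cv2.imwrite("pics/w1.png",d["color"][:,:,::-1])
s=ctrl.get_image("side");cv2.imwrite("pics/s1.png",s["color"][:,:,::-1])
print(ctrl.get_t(),q0,ctrl.get_qpos())
print(d["fx"],d["cx"],d["cy"],d["tool_from_camera"])
E
```

```text
[array([-86.,  32.,  29., 117.,  51.,  39., -34.]), array([-89.,  40.,  35., 120.,  53.,  29., -40.]), array([-86.,  52.,  44., 120.,  57.,  13., -44.]), array([-78.,  30.,  29., 114.,  52.,  38., -26.])]
1.5333 [400.20720882 363.82500497 228.06368747] [-86.06577538  32.25469536  29.39492658 116.88711507  51.28215063
  38.63507121 -33.80031387]
371.64829954431775 319.4865254694028 237.89162340970276 [[ 6.58678861e-04 -9.47449333e-01 -3.19905186e-01  8.15303747e+01]
 [ 9.99999539e-01  8.47476071e-04 -4.50952615e-04 -9.96265830e-02]
 [ 6.98366744e-04 -3.19904741e-01  9.47449455e-01 -1.17967641e+02]
 [ 0.00000000e+00  0.00000000e+00  0.00000000e+00  1.00000000e+00]]
```

View pics/w1.png

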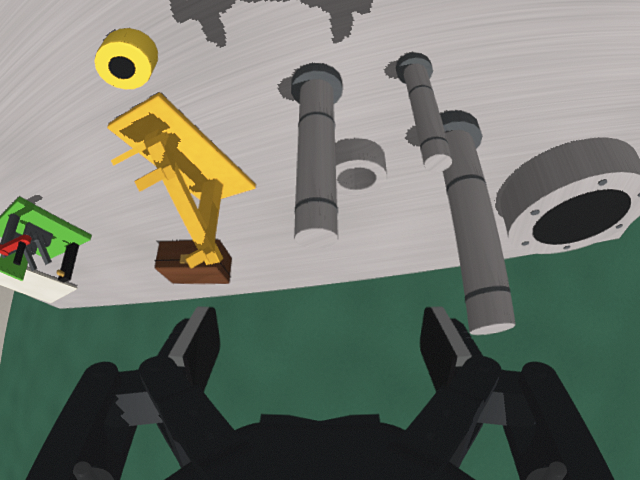

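The wrist view shows the middle spindle, foot at (317,80) and top at (316,236), between the open fingers' centre line (x≈320). The small and big ones are off to the right. Next: check position with the wrist ray, then grasp.

```bash
cat >> h.py <<'E'
def wray(px,d,tp,to):
    v=np.array(px,float)-[d["cx"],d["cy"]];r=np.hypot(*v);th=r/d["fx"]
    c=np.r_[np.sin(th)*v/r,np.cos(th)];M=np.array(d["tool_from_camera"]);R=Ro.from_euler("xyz",to,degrees=True).as_matrix()
    return R@M[:3,3]+tp,R@M[:3,:3]@c
def wz(px,d,tp,to,z):
    o,v=wray(px,d,tp,to);return o+v*(z-o[2])/v[2]
E
python3 - <<'E'
from h import *
import warnings;warnings.simplefilter("ignore")
A=np.radians(45);p=np.radians(-20);z=np.r_[np.cos(A)*np.cos(p),np.cos(A)*np.sin(p),-np.sin(A)]
o=ori(z,[-np.sin(p),np.cos(p),0])
tp,to=ctrl.get_tool_pos(),ctrl.get_orientation();d=ctrl.get_image("wrist")
print("foot~",wz((317,80),d,tp,to,6),"top~",wz((316,236),d,tp,to,150),"restcorner",wz((160,94),d,tp,to,8),wz((256,186),d,tp,to,8),wz((109,125),d,tp,to,8),"tape",wz((122,68),d,tp,to,22))
g=np.r_[464,339,100]-6*z
ctrl.move_linear(g-90*z,150)
hit=ctrl.move_linear(g,120,guard=15)
print(hit,ctrl.get_tool_pos()-g)
if not hit:
    ctrl.close_gripper(80);print(ctrl.get_finger_gap(),ctrl.get_grip_force())
    ctrl.move_linear(g+[0,0,8],40);print(ctrl.get_finger_gap(),ctrl.get_wrist_force())
s=ctrl.get_image("side");cv2.imwrite("pics/s2.png",cv2.resize(s["color"][120:300,130:330,::-1],None,fx=3,fy=3));print(ctrl.get_t())
E
```

```text
foot~ [457.65603732 340.81712095   6.        ] top~ [461.40970057 339.21828359 150.        ] restcorner [413.21804695 207.65445487   8.        ] [579.10169363 219.54082205   8.        ] [419.28913807 130.44427866   8.        ] tape [365.2374056  208.27754273  22.        ]
False [-0.09222047  0.47613035  0.42205517]
25.205753482114403 78.12451958656311
25.287110788907007 [-0.75605883  0.83389768 -4.14953827]
4.0167
```

View pics/s2.png

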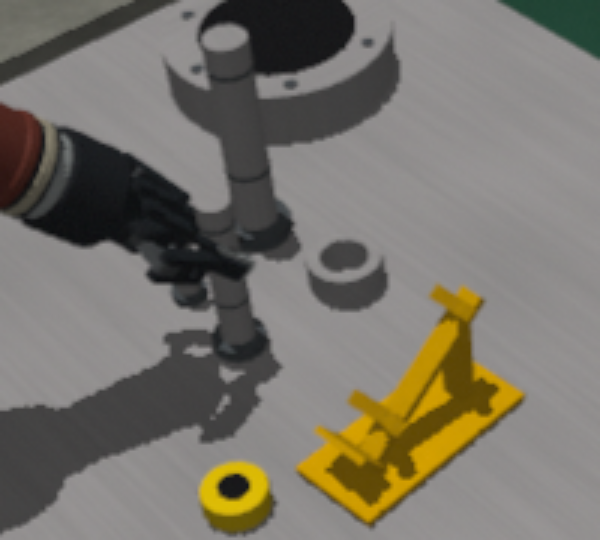

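The side crop shows the middle spindle in the jaws, upright, foot at (240,345), with its neighbours untouched. Next: lift and carry to the rest.

```bash
cat >> h.py <<'E'
REST=(501.5,171.7,np.radians(4.2));a35=np.radians(35);ry=REST[2]
h2=np.r_[np.cos(ry),np.sin(ry),0];l2=np.r_[-np.sin(ry),np.cos(ry),0];zz=np.r_[0,0,1.]
ax=np.cos(a35)*h2+np.sin(a35)*zz;nn=-np.sin(a35)*h2+np.cos(a35)*zz
foot=np.r_[REST[:2],0]-60*h2+40*zz
def tz(B): B=np.radians(B);return np.cos(B)*h2-np.sin(B)*zz
E
python3 - <<'E'
from h import *
z=tz(100);o=ori(z,l2)
g=foot+(100+6)*ax-6*z
print([None if (q:=ctrl.ik(x,o)) is None else np.round(q) for x in(g+60*nn+40*zz,g+60*nn,g)])
p=ctrl.get_tool_pos();ctrl.move_linear(p+[0,0,140],200)
ctrl.movep(g+60*nn+40*zz,o)
ctrl.move_linear(g+25*nn,150)
print(ctrl.get_t(),ctrl.get_finger_gap(),ctrl.get_wrist_force())
s=ctrl.get_image("side")["color"][160:310,190:340,::-1];t=ctrl.get_image("top")["color"][190:340,200:350,::-1]
cv2.imwrite("pics/r1.png",cv2.resize(np.hstack([s,t]),None,fx=2.66,fy=2.66,interpolation=cv2.INTER_CUBIC))
E
```

```text
[array([ -1.,  35., -30.,  99.,  15.,  60.,  58.]), array([  2.,  40., -36., 101.,  21.,  57.,  52.]), array([  6.,  49., -44.,  98.,  33.,  58.,  44.])]
6.975 25.413314170875704 [ 0.93335614 -0.35033536 -4.38952641]
```

View pics/r1.png

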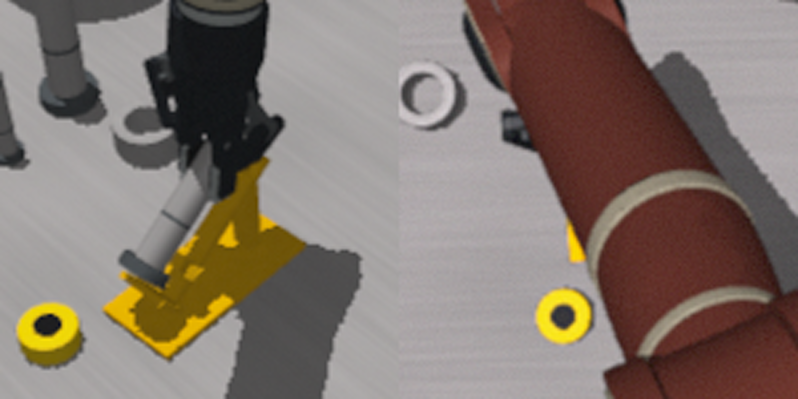

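```bash
python3 - <<'E'
from h import *
d=ctrl.get_image("side");np.set_printoptions(precision=1,suppress=True)
f=lambda X:((proj(d,X)-[190,160])*2.66)
F=foot+6*ax+25*nn
print("foot",f(F),"s12",f(F+12*ax),"s12+-22l",f(F+12*ax+22*l2),f(F+12*ax-22*l2),"s50",f(F+50*ax),"s60+14,-14",f(F+60*ax+14*l2),f(F+60*ax-14*l2))
print("rest corners",f(np.array([np.r_[Rz(ry)@c+REST[:2],8] for c in([-85,40],[85,-40],[-85,-40])])))
print("restV foot",f(foot),"lip top ends",f(foot+14*nn+25*l2),f(foot+14*nn-25*l2))
E
```

```text
foot [[140.6 274.5]] s12 [[148.6 262. ]] s12+-22l [[130.1 248.8]] [[167.5 275.5]] s50 [[174.1 222.4]] s60+14,-14 [[168.8 203.9]] [[193.  220.2]]
rest corners [[101.3 305.7]
 [306.9 240.8]
 [167.  355.1]]
restV foot [[151.9 287.5]] lip top ends [[122.5 268.7]] [[164.6 299.2]]
```

Spindle and rest project as expected to within about 1.5 mm relative to each other. Lower and release.

```bash
python3 - <<'E'
from h import *
z=tz(100);o=ori(z,l2);g=foot+106*ax-6*z
ctrl.move_linear(g+8*nn,100)
hit=ctrl.move_linear(g-4*nn,25,guard=5)
p=ctrl.get_tool_pos();print(hit,(p-g)@nn,(p-g)@ax,ctrl.get_wrist_force())
ctrl.open_gripper();ctrl.dwell(.4)
s=ctrl.get_image("side")["color"][160:310,190:340,::-1]
print(ctrl.get_finger_gap(),ctrl.get_t())
ctrl.move_linear(p+100*zz,200)
d=ctrl.get_image("side");s2=d["color"][160:310,190:340,::-1]
cv2.imwrite("pics/r2.png",cv2.resize(np.hstack([s,s2]),None,fx=2.66,fy=2.66,interpolation=cv2.INTER_CUBIC))
f=lambda X:((proj(d,X)-[190,160])*2.66+[399,0]).round()
print(f(np.array([foot,foot+12*ax+22*l2,foot+12*ax-22*l2,foot+150*ax])))
E
```

```text
True -0.8592032383139603 0.09887517503962212 [-0.27286953 -0.93404107  3.90112502]
85.218687691695 8.925
[[551. 287.]
 [540. 262.]
 [577. 289.]
 [649. 134.]]
```

View pics/r2.png

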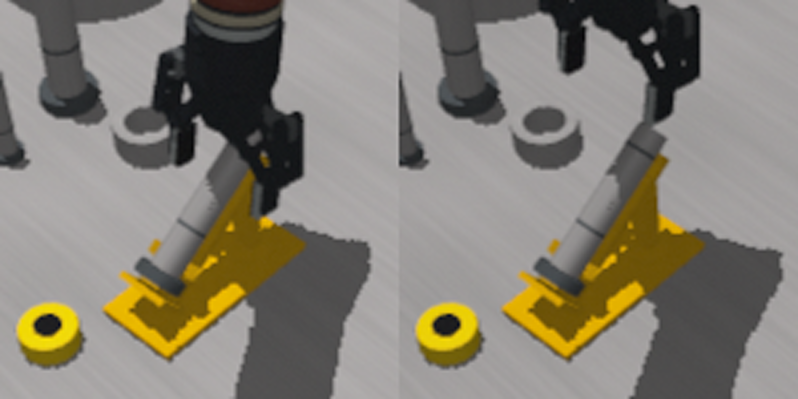

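The spindle is seated in the rest with its flange at the lip (r2: flange at (558,277), top at (650,135)). That was my tenth picture, so the rest is numeric. I'll refine the cradle pose from colour masks in a wrist view and check IK for the next poses.

```bash
cat > cr.py <<'E'
from h import *
def masks(rgb):
    h=cv2.cvtColor(rgb,cv2.COLOR_RGB2HSV)
    g=cv2.inRange(h,(40,120,40),(75,255,255));r=cv2.inRange(h,(0,150,60),(6,255,255))|cv2.inRange(h,(174,150,60),(180,255,255))
    return g,r
def big(m):
    c=max(cv2.findContours(m,cv2.RETR_EXTERNAL,cv2.CHAIN_APPROX_NONE)[0],key=cv2.contourArea);return c[:,0].astype(float)
def rect(P,x0=(534,-227,.123)):
    def f(p):
        q=(P-p[:2])@Rz(p[2]); e=np.abs(q)-[75,100]
        return np.where(np.max(e,1)<0,np.max(e,1),np.hypot(*np.maximum(e,0).T))
    r=least_squares(f,x0,loss="cauchy",f_scale=1.0);return r.x,np.median(np.abs(f(r.x))),np.mean(np.abs(f(r.x))<2)
def topz(d,px,z):
    R=np.array(d["R"]);o=-R.T@d["t"];v=np.c_[(px[:,0]-d["cx"])/d["fx"],(px[:,1]-d["cy"])/d["fy"],np.ones(len(px))]@R
    return o+v*((z-o[2])/v[:,2])[:,None]
E
python3 - <<'E'
from cr import *
np.set_printoptions(precision=2,suppress=True)
for n in("top","side"):
    d=ctrl.get_image(n);rgb=cv2.imread(f"pics/{n}0.png")[:,:,::-1].copy();g,r=masks(rgb)
    print(n,rect(topz(d,big(g),12)[:,:2]));R=topz(d,big(r),76)[:,:2];print(" red",R.min(0),R.max(0),cv2.minAreaRect(R.astype(np.float32)))
o=ori([0,0,-1],[np.cos(.123),np.sin(.123),0])
P=np.r_[500,-180,340]
print(ctrl.ik(P,o));ctrl.movep(P,o)
tp,to=ctrl.get_tool_pos(),ctrl.get_orientation();d=ctrl.get_image("wrist");np.savez("w2.npz",**d,tp=tp,to=to)
cv2.imwrite("pics/w2.png",d["color"][:,:,::-1])
g,r=masks(d["color"]);B=big(g);W=np.array([wz(p,d,tp,to,12) for p in B]);print("px",B.min(0),B.max(0),rect(W[:,:2]))
Rr=np.array([wz(p,d,tp,to,76) for p in big(r)])[:,:2];print(" red",Rr.min(0),Rr.max(0),cv2.minAreaRect(Rr.astype(np.float32)))
print(ctrl.get_t())
E
```

```text
top (array([ 540.99, -230.23,    0.13]), np.float64(3.597150386839175), np.float64(0.3841642228739003))
 red [ 466.21 -203.56] [ 481.92 -118.97] ((474.1446838378906, -161.22012329101562), (14.552785873413086, 84.77291107177734), 1.0123485326766968)
side (array([ 534.26, -230.06,    0.14]), np.float64(0.7912771964352956), np.float64(0.6687116564417178))
 red [ 32.65 280.53] [129.26 675.31] ((78.99208068847656, 478.45184326171875), (401.795654296875, 36.42064666748047), 78.40097045898438)
[ 9.29 20.47 11.69 93.88 -4.45 66.1  29.12]
px [285. 150.] [405. 317.] (array([ 537.1 , -231.14,    0.14]), np.float64(2.322671391639048), np.float64(0.4379432624113475))
 red [ 464.9  -206.79] [484.43 -92.64] ((471.71728515625, -149.83908081054688), (19.34638214111328, 114.1670150756836), 3.5119807720184326)
11.2
```

```bash
cat > sil.py <<'E'
from cr import *
from scipy.optimize import minimize
K=8
def box(x0,x1,y0,y1,z0,z1): return np.array([[x,y,z] for x in(x0,x1) for y in(y0,y1) for z in(z0,z1)],float)
def cyl(cx,cy,r,z0,z1): return np.array([[cx+r*np.cos(t),cy+r*np.sin(t),z] for t in np.linspace(0,6.28,16) for z in(z0,z1)])
GREEN=[box(-75,75,-100,100,0,12),box(-30,30,-92,-80,12,80)]
def other(th):
    b=box(0,95,-7,7,68,76);b[:,:2]=b[:,:2]@Rz(th).T+[-52,38];p=np.array([-52,38])+86*np.array([np.cos(th),np.sin(th)])
    return [box(-32.5,32.5,s-8,s+8,12,65) for s in(38,-38)]+[box(65,79,23,57,12,80),cyl(-52,38,10,12,76),b,cyl(*p,6,76,108)]
w=np.load("w2.npz");wd={k:w[k] for k in w.files}
Mi=np.array(wd["tool_from_camera"]);Rt=Ro.from_euler("xyz",wd["to"],degrees=True).as_matrix()
def pw(X):
    c=((X-wd["tp"])@Rt-Mi[:3,3])@Mi[:3,:3];r=np.hypot(c[:,0],c[:,1]);th=np.arctan2(r,c[:,2])
    return c[:,:2]/r[:,None]*th[:,None]*wd["fx"]+[wd["cx"],wd["cy"]]
C=cams()
V={"wrist":(pw,wd["color"]),**{n:((lambda X,d=C[n]:proj(d,X)),cv2.imread(f"pics/{n}0.png")[:,:,::-1].copy()) for n in("top","side")}}
def run(names):
    D=[]
    for n in names:
        f,rgb=V[n];g,_=masks(rgb);c=big(g);a,b=(c.min(0)-12).astype(int),(c.max(0)+12).astype(int)
        crop=cv2.resize(rgb[a[1]:b[1],a[0]:b[0]],None,fx=K,fy=K,interpolation=cv2.INTER_LINEAR)
        D.append((f,a,masks(crop)[0]))
    def cost(p,per=False):
        e=[]
        for f,a,m in D:
            im=np.zeros_like(m)
            for L,v in((GREEN,255),(other(p[3]),0)):
                for X in L:
                    W=np.c_[X[:,:2]@Rz(p[2]).T+p[:2],X[:,2]];q=(f(W)-a+.5)*K-.5
                    cv2.fillConvexPoly(im,cv2.convexHull(q.astype(np.float32)).round().astype(int),v)
            e.append(np.count_nonzero(im^m)/np.count_nonzero(m))
        return e if per else sum(e)
    best=min((minimize(cost,[534,-229,.13,1.45],method="Nelder-Mead",options=dict(initial_simplex=np.array([534,-229,.13,1.45])+s*np.array([[0]*4,[6,0,0,0],[0,6,0,0],[0,0,.05,0],[0,0,0,.15]]))) for s in(1,-1)),key=lambda r:r.fun)
    return best.x,cost(best.x,True)
E
python3 - <<'E'
from sil import *
np.set_printoptions(precision=3,suppress=True)
for n in(["wrist"],["top"],["side"],["wrist","top","side"]):
    x,e=run(n);h=Rz(x[2])@[-52,38]+x[:2];print(n,x,e,"hinge",h)
E
```

```text
['wrist'] [ 537.239 -227.814    0.132    1.589] [np.float64(0.16703732617818334)] hinge [ 480.702 -196.967]
['top'] [ 537.411 -228.026    0.137    1.567] [np.float64(0.157560645761136)] hinge [ 480.7 -197.5]
['side'] [ 537.755 -228.194    0.141    1.661] [np.float64(0.11652745086152135)] hinge [ 480.929 -197.883]
['wrist', 'top', 'side'] [ 537.42  -228.128    0.134    1.583] [np.float64(0.16836688949972994), np.float64(0.15828332347223395), np.float64(0.12148017723327367)] hinge [ 480.797 -197.438]
```

```bash
cat >> h.py <<'E'
CR=np.r_[534.8,-227.6];cy=.133
Xc=np.r_[np.cos(cy),np.sin(cy),0];Yc=np.r_[-np.sin(cy),np.cos(cy),0]
def cp(x,y,z): return np.r_[CR,0]+x*Xc+y*Yc+z*zz
def cz(t): t=np.radians(t);return -np.sin(t)*Yc-np.cos(t)*zz
E
python3 - <<'E'
from cr import *
np.set_printoptions(precision=1,suppress=True)
d=ctrl.get_image("top")
print("hinge",topz(d,u([(340,455)],7,[380,195]),76),"edge",topz(d,np.array([[428.2,266.5]]),12), "corners",topz(d,u([(78,133),(605,57),(680,452),(147,533)],7,[380,195]),12)[:,:2])
for B in(65,70,75,80):
    z=tz(B);o=ori(z,-l2);g=foot+80*ax-6*z
    print(B,"rest",ctrl.ik(g,o),ctrl.ik(g+90*zz,o))
    z=cz(B-55);o=ori(z,Xc);g=cp(0,10,52)-6*z
    print("  cr",ctrl.ik(g,o),ctrl.ik(g+120*zz,o))
E
```

```text
hinge [[ 475.6 -196.6   76. ]] edge [[ 461.9 -212.5   12. ]] corners [[ 599.4 -122. ]
 [ 624.7 -317.7]
 [ 478.5 -337.1]
 [ 452.4 -141.8]]
65 rest [-10.6  36.9 -22.3 128.6 108.8  23.5 142.7] [-45.3  26.6  27.3 125.3 -30.8   7.8 -79.2]
  cr [  6.6  43.4  13.9 108.7  -0.9  24.5  24.9] [  6.   32.8  14.5 103.9   1.9  39.8  24.2]
70 rest [-34.2  35.8  13.7 125.6 -68.7   1.3 -41.5] [-44.2  27.1  27.5 121.6 -23.8  15.9 -85.3]
  cr [  1.5  44.   18.2 110.6   3.8  21.2  18.4] [  1.7  32.8  17.4 105.9   7.3  36.7  17.9]
75 rest [-36.2  36.5  18.5 122.  -36.3  10.5 -73.3] [-42.4  27.9  26.8 117.8 -20.6  23.6 -87.7]
  cr [ -3.9  45.2  23.  112.3   8.8  18.3  11.2] [ -3.1  33.2  21.  107.8  13.   34.   11.2]
80 rest [-36.8  37.4  21.1 118.3 -31.4  19.  -77.5] [-40.6  29.   26.  114.  -19.2  31.1 -88.6]
  cr [ -9.4  47.   27.9 113.8  14.3  15.7   3.3] [ -8.   34.1  24.9 109.6  18.9  31.6   4.1]
```

```bash
python3 - <<'E'
from cr import *
np.set_printoptions(precision=1,suppress=True)
d=ctrl.get_image("top");t=lambda L,z:topz(d,u(L,7,[380,195]),z)[:,:2]
L=lambda W:(W-CR)@Rz(cy)
print("V+",L(t([(260,208),(307,203),(342,410),(297,425)],65)));print("V-",L(t([(475,177),(520,170),(555,375),(512,390)],65)))
print("stop",L(t([(637,172),(667,167),(697,332),(664,338)],80)));print("hinge",L(t([(340,455)],76)));print("Vvertex",L(t([(283,317),(487,290)],39)),"base",L(t([(78,133),(605,57),(680,452),(147,533)],12)))
s=ctrl.get_image("side");q=lambda L,z:topz(s,u(L,5,[340,295]),z)[:,:2]
print("side stop",L(q([(558,428),(635,312),(660,332),(585,442)],80)),"V-",L(q([(510,252),(548,272)],65)),"hinge",L(q([(232,290)],76)),"base",L(q([(274,90),(70,340),(713,348)],12)))
E
```

```text
V+ [[ 34.9  48.1]
 [ 34.2  31.5]
 [-39.   32.2]
 [-41.8  48.6]]
V- [[ 34.6 -28.4]
 [ 34.7 -44.5]
 [-38.  -43.4]
 [-40.9 -27.6]]
stop [[ 26.3 -79.4]
 [ 26.5 -90. ]
 [-31.3 -89.4]
 [-31.7 -77.8]]
hinge [[-54.6  38.5]]
Vvertex [[ -2.1  40.2]
 [ -3.4 -33.6]] base [[  78.    96.1]
 [  77.1 -101.2]
 [ -70.3 -101.1]
 [ -70.3   95.9]]
side stop [[-34.  -80. ]
 [ 24.4 -79.5]
 [ 22.4 -90.2]
 [-33.1 -89.8]] V- [[ 29.5 -29.4]
 [ 30.4 -44.6]] hinge [[-54.6  39.7]] base [[  75.4   95.7]
 [ -74.2   93.9]
 [  75.1 -101.2]]
```

```bash
sed -i 's/^CR=.*/CR=np.r_[532.5,-226.9]/' h.py; python3 - <<'E'
from h import *
z=tz(75);o=ori(z,-l2);g=foot+80*ax-6*z
ctrl.movep(g+90*zz,o)
ctrl.move_linear(g+30*zz,150)
hit=ctrl.move_linear(g,80,guard=8);print("hit",hit,ctrl.get_tool_pos()-g)
assert not hit
ctrl.close_gripper(80);print(ctrl.get_finger_gap(),ctrl.get_grip_force(),ctrl.get_wrist_force())
ctrl.move_linear(g+40*nn,80);print(ctrl.get_finger_gap(),ctrl.get_wrist_force())
ctrl.move_linear(g+40*nn+110*zz,200)
z=cz(20);o=ori(z,Xc);c=cp(0,10,52)-6*z
q=ctrl.ik(c+125*zz,o);print(q,ctrl.get_qpos())
ctrl.movep(c+125*zz,o)
print(ctrl.get_tool_pos()-c,ctrl.get_finger_gap(),ctrl.get_t())
s=ctrl.get_image("side");cv2.imwrite("pics/k1.png",s["color"][:,:,::-1]);np.save("k1.npy",s["color"])
E
```

```text
Traceback (most recent call last):
  File "h.py", line 42, in <module>
    Xc=np.r_[np.cos(cy),np.sin(cy),0];Yc=np.r_[-np.sin(cy),np.cos(cy),0]
                    ^^
NameError: name 'cy' is not defined. Did you mean: 'ry'?
```

```bash
sed -i 's/^CR=.*/CR=np.r_[532.5,-226.9];cy=.133/' h.py; python3 - <<'E'
from h import *
z=tz(75);o=ori(z,-l2);g=foot+80*ax-6*z
ctrl.movep(g+90*zz,o)
ctrl.move_linear(g+30*zz,150)
hit=ctrl.move_linear(g,80,guard=8);print("hit",hit,ctrl.get_tool_pos()-g)
assert not hit
ctrl.close_gripper(80);print(ctrl.get_finger_gap(),ctrl.get_grip_force(),ctrl.get_wrist_force())
ctrl.move_linear(g+40*nn,80);print(ctrl.get_finger_gap(),ctrl.get_wrist_force())
ctrl.move_linear(g+40*nn+110*zz,200)
z=cz(20);o=ori(z,Xc);c=cp(0,10,52)-6*z
q=ctrl.ik(c+125*zz,o);print(q,ctrl.get_qpos())
ctrl.movep(c+125*zz,o)
print(ctrl.get_tool_pos()-c,ctrl.get_finger_gap(),ctrl.get_t())
s=ctrl.get_image("side");cv2.imwrite("pics/k1.png",s["color"][:,:,::-1]);np.save("k1.npy",s["color"])
E
```

```text
hit False [0.39726879 0.01873851 0.45104738]
24.78210264157077 78.17333221435547 [-1.65490371 -0.76489005  6.55270941]
24.419067880899032 [-0.43873612 -0.17420265 -4.2905322 ]
[  0.8029025   31.91280065  14.8620216  107.73318456  18.95695207
  35.51007531   5.6934643 ] [-49.42611419  22.13259401  33.77086234 117.46613237 -16.53707754
  30.33469396 -91.64168519]
[  0.31746493   1.38880513 124.23478872] 24.850798327693226 17.7333
```

```bash
python3 - <<'E'
from h import *
np.set_printoptions(precision=2,suppress=True)
z=cz(20);c=cp(0,10,52)-6*z
ctrl.move_linear(c+12*zz,120);ctrl.dwell(.3);f0=ctrl.get_wrist_force();m0=ctrl.get_ft_torque()
hit=ctrl.move_linear(c-8*zz,15,guard=4);ctrl.dwell(.2)
p=ctrl.get_tool_pos();f=ctrl.get_wrist_force()-f0;m=ctrl.get_ft_torque()-m0
L=lambda v:np.array([v@Xc,v@Yc,v[2]])
print(hit,L(p-c),"f",L(f),"m",L(m),ctrl.get_finger_gap(),ctrl.get_t())
E
```

```text
True [-0.93  0.08  0.16] f [ 0.63 -1.49  7.54] m [-0.91  0.01  0.03] 24.867733285090438 20.175
```

```bash
python3 - <<'E'
from h import *
np.set_printoptions(precision=2,suppress=True)
L=lambda v:np.array([v@Xc,v@Yc,v[2]])
z=cz(20);c=cp(0,10,52)-6*z
p=ctrl.get_tool_pos();ctrl.move_linear(p+.8*zz,20);ctrl.dwell(.2);f0=ctrl.get_wrist_force()
hit=ctrl.move_linear(p+.8*zz-20*Yc,20,guard=8);ctrl.dwell(.2);p=ctrl.get_tool_pos()
print(hit,L(p-c),L(ctrl.get_wrist_force()-f0))
hit=ctrl.move_linear(p-4*zz,12,guard=10);ctrl.dwell(.2);p=ctrl.get_tool_pos()
print(hit,L(p-c),L(ctrl.get_wrist_force()-f0),ctrl.get_finger_gap(),ctrl.get_t())
E
```

```text
True [ -0.89 -15.37   0.14] [-0.11 -2.    9.38]
True [ -0.82 -15.45   0.14] [-1.31  0.42  8.41] 25.054458783254837 22.0333
```

```bash
python3 - <<'E'
from h import *
np.set_printoptions(precision=2,suppress=True)
L=lambda v:np.array([v@Xc,v@Yc,v[2]])
z=cz(20);c=cp(0,10,52)-6*z
print("abs",L(ctrl.get_wrist_force()),L(ctrl.get_ft_torque()))
p=ctrl.get_tool_pos();ctrl.move_linear(p+2*zz,20);ctrl.dwell(.3);print("up2",L(ctrl.get_tool_pos()-c),L(ctrl.get_wrist_force()),L(ctrl.get_ft_torque()))
p=ctrl.get_tool_pos();hit=ctrl.move_linear(p-8*Yc,15,guard=10);print(hit,L(ctrl.get_tool_pos()-c),L(ctrl.get_wrist_force()));ctrl.dwell(.3)
print(L(ctrl.get_tool_pos()-c),L(ctrl.get_wrist_force()),ctrl.get_finger_gap(),ctrl.get_t())
s=ctrl.get_image("side");np.save("k2.npy",s["color"]);t=ctrl.get_image("top");np.save("k2t.npy",t["color"])
E
```

```text
abs [-0.69  1.    4.7 ] [ 0.16  0.09 -0.08]
up2 [ -1.21 -15.22   1.69] [ 1.2  -0.27 -5.31] [ 0.69 -0.08  0.02]
True [ -1.09 -15.31   0.46] [ 1.06  0.31 -0.24]
[ -0.97 -15.21   0.26] [ 1.7  -1.66  3.1 ] 25.122387322532223 23.2333
```

```bash
python3 - <<'E'
from h import *
np.set_printoptions(precision=2,suppress=True)
L=lambda v:np.array([v@Xc,v@Yc,v[2]])
z=cz(20);c=cp(0,10,52)-6*z
p=ctrl.get_tool_pos()
ctrl.open_gripper();ctrl.dwell(.3);print(ctrl.get_finger_gap(),L(ctrl.get_wrist_force()))
ctrl.move_linear(p+20*zz,80);ctrl.move_linear(p+170*zz,250)
o=ori([0,0,-1],Xc)
P=cp(0,-30,330);ctrl.movep(P,o)
tp,to=ctrl.get_tool_pos(),ctrl.get_orientation();d=ctrl.get_image("wrist");np.savez("w3.npz",**d,tp=tp,to=to)
t=ctrl.get_image("top");np.save("k3t.npy",t["color"]);s=ctrl.get_image("side");np.save("k3s.npy",s["color"])
print(ctrl.get_t())
from sil import pw
import sil; sil.wd.update({k:v for k,v in np.load("w3.npz").items()}); sil.Rt=Ro.from_euler("xyz",to,degrees=True).as_matrix()
# unwarp: height-66 plane (shaft crown) along the axis, 1 mm step
for name,f,img in(("wrist",pw,d["color"]),("top",lambda X:proj(t,X),t["color"])):
  for zc in(66,74,80):
    ys=np.arange(-100,90,2);px=f(np.array([cp(0,y,zc) for y in ys])).astype(np.float32)
    v=cv2.remap(img,px[:,0][None],px[:,1][None],cv2.INTER_LINEAR)[0]
    print(name,zc," ".join(f"{y}:{'G' if a[1]>1.4*max(a[0],a[2]) else 'R' if a[0]>1.5*a[1] else ''}{int(a.mean())}" for y,a in zip(ys,v.astype(int))))
E
```

```text
85.83276374211874 [ 0.63 -0.33  0.06]
26.075
wrist 66 -100:72 -98:65 -96:G47 -94:G47 -92:G48 -90:G47 -88:G49 -86:G44 -84:G42 -82:37 -80:36 -78:34 -76:37 -74:37 -72:35 -70:35 -68:42 -66:68 -64:69 -62:70 -60:70 -58:70 -56:70 -54:70 -52:69 -50:68 -48:129 -46:149 -44:147 -42:148 -40:148 -38:149 -36:150 -34:149 -32:150 -30:153 -28:121 -26:75 -24:138 -22:152 -20:151 -18:152 -16:152 -14:153 -12:153 -10:152 -8:153 -6:154 -4:153 -2:154 0:155 2:154 4:155 6:155 8:156 10:155 12:156 14:156 16:157 18:156 20:156 22:157 24:157 26:158 28:157 30:158 32:158 34:158 36:156 38:156 40:157 42:157 44:156 46:157 48:139 50:81 52:148 54:157 56:157 58:157 60:156 62:156 64:157 66:157 68:158 70:140 72:G121 74:G123 76:G123 78:G123 80:G123 82:G123 84:G123 86:G125 88:G119
wrist 74 -100:71 -98:72 -96:72 -94:55 -92:G47 -90:G46 -88:G48 -86:G48 -84:G46 -82:G42 -80:G40 -78:36 -76:33 -74:37 -72:37 -70:35 -68:38 -66:32 -64:66 -62:69 -60:71 -58:70 -56:70 -54:69 -52:70 -50:70 -48:68 -46:126 -44:149 -42:147 -40:148 -38:148 -36:148 -34:150 -32:149 -30:150 -28:153 -26:108 -24:87 -22:146 -20:151 -18:151 -16:152 -14:151 -12:151 -1
[... 2434 characters left out ...]
1 88:G111
top 80 -100:77 -98:78 -96:75 -94:72 -92:64 -90:G55 -88:G47 -86:G48 -84:G50 -82:G48 -80:G43 -78:G38 -76:41 -74:37 -72:38 -70:40 -68:39 -66:37 -64:37 -62:53 -60:68 -58:76 -56:78 -54:79 -52:77 -50:77 -48:76 -46:78 -44:84 -42:121 -40:148 -38:158 -36:158 -34:159 -32:158 -30:158 -28:157 -26:155 -24:144 -22:115 -20:123 -18:144 -16:157 -14:159 -12:159 -10:159 -8:158 -6:158 -4:158 -2:158 0:157 2:159 4:159 6:159 8:160 10:160 12:160 14:160 16:158 18:157 20:160 22:163 24:159 26:159 28:160 30:161 32:160 34:159 36:160 38:161 40:160 42:161 44:159 46:160 48:159 50:152 52:134 54:118 56:141 58:155 60:159 62:159 64:159 66:158 68:158 70:158 72:148 74:122 76:85 78:69 80:62 82:G76 84:G98 86:G110 88:G111
```

The wrist and top scans agree: plain end at y≈70.4 (70 when home), flange −79…−65, so it is in the Vs at the plate. I'll nudge the end face with a light guard to make sure, then check IK for the keeper sweep.

```bash
cat >> h.py <<'E'
def kp(th,off,sg,z=109):
    e=-np.sin(th)*Xc+np.cos(th)*Yc
    return cp(-52,38,z)+86*(np.cos(th)*Xc+np.sin(th)*Yc)+off*e, ori([0,0,-1],sg*e)
E
python3 - <<'E'
from h import *
np.set_printoptions(precision=2,suppress=True)
L=lambda v:np.array([v@Xc,v@Yc,v[2]])
for sg in(1,-1):
    o=ori([0,0,-1],sg*Yc);print("nudge",sg,ctrl.ik(cp(0,102,77),o))
    for th in(1.5,1.1,.7,.3,-.03): 
        P,oo=kp(th,22,sg);print("  ",th,ctrl.ik(P,oo))
sg=-1;o=ori([0,0,-1],sg*Yc)
ctrl.close_gripper(20);ctrl.movep(cp(0,102,150),o)
ctrl.move_linear(cp(0,102,77),150,guard=10);ctrl.dwell(.2);f0=ctrl.get_wrist_force()
h=ctrl.move_linear(cp(0,76,77),25,guard=7)
print(h,L(ctrl.get_tool_pos()-cp(0,0,0)),L(ctrl.get_wrist_force()-f0),ctrl.get_finger_gap())
ctrl.move_linear(cp(0,102,77),100);ctrl.move_linear(cp(0,102,150),200);print(ctrl.get_t(),ctrl.get_qpos())
E
```

```text
nudge 1 [ 22.41  40.36 -17.17 110.54  21.06  32.15  88.72]
   1.5 [ 35.7   36.55 -36.37 120.11  37.85  35.14 156.22]
   1.1 [ 31.39  37.55 -32.33 115.13  33.14  36.59 137.72]
   0.7 [ 27.94  38.61 -27.02 109.73  27.36  38.09 121.77]
   0.3 [ 26.57  39.9  -22.79 104.72  22.78  39.93 105.67]
   -0.03 [ 26.11  40.71 -19.   101.38  18.87  41.04  92.92]
nudge -1 [  2.11  40.14  14.2  111.19 -17.99  30.79 -53.74]
   1.5 [ 11.93  32.13  -0.96 120.82   1.12  27.05  13.69]
   1.1 [  8.18  34.05   2.73 115.84  -3.05  30.17  -6.28]
   0.7 [  5.41  36.34   7.68 110.45  -8.2   33.72 -23.83]
   0.3 [  3.95  38.74  12.98 105.46 -13.42  37.29 -40.3 ]
   -0.03 [  3.71  40.55  17.17 102.14 -17.41  39.91 -53.65]
True [-0.35 83.58 76.48] [-0.11  0.08 -0.62] -0.03062082224461719
30.7833 [  0.17  33.73  17.16 108.09 -14.89  40.61 -56.35]
```

```bash
python3 - <<'E'
from h import *
np.set_printoptions(precision=2,suppress=True)
L=lambda v:np.array([v@Xc,v@Yc,v[2]])
P,o=kp(1.46,36,-1,180);ctrl.movep(P,o)
P,o=kp(1.46,36,-1);ctrl.move_linear(P,150,guard=15) and print("blocked")
for th in(1.3,1.1,.9,.7,.5,.35):
    P,o=kp(th,20,-1);h=ctrl.move_linear(P,100,attitude=o,guard=20)
    if h: print("guard",th,L(ctrl.get_wrist_force()));break
print(ctrl.get_t(),L(ctrl.get_tool_pos()-P),L(ctrl.get_wrist_force()))
if not h:
    for th in(.2,.1,.04,-.01):
        P,o=kp(th,20,-1);h=ctrl.move_linear(P,50,attitude=o,guard=25);print(th,h,L(ctrl.get_tool_pos()-P),L(ctrl.get_wrist_force()))
        if h:break
print(ctrl.get_t())
d=ctrl.get_image("top");np.save("k4t.npy",d["color"])
E
```

```text
34.6 [-0.65  0.3  -0.1 ] [ 0.15 -0.35 -1.04]
0.2 False [-0.38  0.44 -0.06] [-0.3   0.5   0.41]
0.1 False [-0.38  0.55 -0.15] [-1.07  1.16  0.04]
0.04 False [ 0.09 -0.47  0.1 ] [ 0.37 -0.13  0.45]
-0.01 False [ 0.06  0.52 -0.02] [ 0.2   1.79 -0.13]
35.85
```

```bash
python3 - <<'E'
from cr import *
np.set_printoptions(precision=2,suppress=True)
p=ctrl.get_tool_pos();ctrl.move_linear(p+12*Yc,80);p=ctrl.get_tool_pos();ctrl.move_linear(p+120*zz,250)
ctrl.movep(cp(0,-30,330),ori([0,0,-1],Xc));ctrl.dwell(.2)
tp,to=ctrl.get_tool_pos(),ctrl.get_orientation();d=ctrl.get_image("wrist");t=ctrl.get_image("top")
L=lambda W:(W-CR)@Rz(cy)
for n,rgb,f in(("wrist",d["color"],lambda P,z:np.array([wz(p,d,tp,to,z)[:2] for p in P])),("top",t["color"],lambda P,z:topz(t,P,z)[:,:2])):
    _,r=masks(rgb);ys,xs=np.nonzero(r)
    W=L(f(np.c_[xs,ys].astype(float),76));W=W[(np.abs(W[:,0])<80)&(np.abs(W[:,1]-60)<100)]
    m=W[:,0]>-38;k=np.polyfit(W[m,0],W[m,1],1);print(n,"red x",W[:,0].min(),W[:,0].max(),"y",W[:,1].min(),W[:,1].max(),"angle",np.arctan(k[0]),"n",len(W))
    R=np.zeros(rgb.shape[:2],np.uint8)
M=np.array(d["tool_from_camera"]);Rt=Ro.from_euler("xyz",to,degrees=True).as_matrix()
def pw(X):
    c=((X-tp)@Rt-M[:3,3])@M[:3,:3];r=np.hypot(c[:,0],c[:,1]);return c[:,:2]/r[:,None]*np.arctan2(r,c[:,2])[:,None]*d["fx"]+[d["cx"],d["cy"]]
def scan(X,img=d["color"]):
    px=pw(X).astype(np.float32);return cv2.remap(img,px[:,0][None],px[:,1][None],cv2.INTER_LINEAR)[0].astype(int).tolist()
s=np.arange(60,80,1.);print("end",[(int(a),v[1]-v[0]) for a,v in zip(s,scan(np.array([cp(0,y,66) for y in s])))])
s=np.arange(-90,-60,1.);print("flange",[(int(a),sum(v)//3,v[1]-v[0]) for a,v in zip(s,scan(np.array([cp(0,y,74) for y in s])))])
for y in(-20,10,60):
    s=np.arange(-22,22,1.);g=np.array([v[1]-v[0] for v in scan(np.array([cp(x,y,52) for x in s]))]);m=s[g<25];print("shaft y",y,m.min(),m.max())
print(ctrl.get_t())
E
```

```text
wrist red x -62.41665795968123 51.20531104435657 y 27.88738454807037 46.21760363731962 angle 0.012595969569798766 n 1454
top red x -60.06002730679027 49.927866779618704 y 30.505404810607047 49.96257001959764 angle 0.004197230553312617 n 254
end [(60, -6), (61, -6), (62, -6), (63, -5), (64, -4), (65, -4), (66, -4), (67, -5), (68, -6), (69, 7), (70, 75), (71, 80), (72, 77), (73, 78), (74, 77), (75, 77), (76, 76), (77, 77), (78, 78), (79, 77)]
flange [(-90, 50, 37), (-89, 51, 37), (-88, 51, 36), (-87, 51, 38), (-86, 51, 38), (-85, 51, 38), (-84, 50, 37), (-83, 48, 36), (-82, 45, 35), (-81, 44, 29), (-80, 42, 15), (-79, 40, 4), (-78, 38, 1), (-77, 39, 1), (-76, 40, 2), (-75, 39, 2), (-74, 39, 1), (-73, 38, 2), (-72, 39, 3), (-71, 39, 2), (-70, 39, 1), (-69, 38, 1), (-68, 35, 2), (-67, 33, 1), (-66, 44, 1), (-65, 68, -1), (-64, 75, -2), (-63, 74, -2), (-62, 75, -3), (-61, 74, -2)]
shaft y -20 -14.0 12.0
shaft y 10 -14.0 12.0
shaft y 60 -14.0 12.0
38.4917
```

```bash
python3 -c "
from station import ctrl
print(ctrl.close_job())"
```

```text
the job is handed in; nothing more can be done
None
```

The job is handed in at about 38.5 s: the spindle was leaned in the rest, then laid home in the cradle against the stop plate and released, and the keeper was swung shut. The last camera check read the bar at about 0.01 rad and the spindle at the plate to within about 1 mm; no verdict came back.

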